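# Set the iris lever of the bench light box and store it

### The arm

A 6-joint arm with a two-finger parallel gripper is mounted at the origin on the work surface. World frame = base frame: x ahead of the robot, y to its left, z up, the work surface at z = 0. Lengths are in m, angles in rad, forces in N, time in s.
With the tool pointing down it reaches from about 0.35 to 0.95 m from the base axis. Payload 17.4 kg.
Tool frame: the origin (TCP) lies between the finger pads; the fingertips stand 25 mm ahead of it and the grasp point (between the pads) lies 6 mm ahead of it; z points along the fingers, x is the direction in which the jaws open and shut, and the axes are right-handed (so a half turn about z gives the same grasp; the last joint's range is limited). The gripper opens to 93 mm and grips with 3 to 60 N. Pads are 15 mm wide; open, the fingers measure 128 mm over their backs; the gripper's body (75 mm by 188 mm) begins 65 mm behind the grasp point.
Start: joints at [1.206, 0.116, 1.442, -0, 1.584, -0.038], TCP at [0.217, 0.639, 0.244] pointing down, gripper open.
Joint ranges: [-2.83, 2.83], [-0.83, 2.19], [0.07, 2.5], [-1.14, 4.28], [0.01, 3], [-2.97, 2.97]. Speed limits (rad/s): [1.89, 1.89, 2.22, 3.14, 3.14, 3.14].

### API

Orientations are given as a rotation vector (axis times angle).
In Python, from bench import * gives the robot as it stands.
- The arm moves only by the tool step_arm, never from a script. Its argument "commands" is one flat list of numbers, 5 for each row, row after row: the closure, from 0 (fully open) to 1 (shut), then the shift along the tool's x, y, z in cm, then the turn about the tool's z in rad. In form: [jaw, dx, dy, dz, twist, jaw, dx, dy, dz, twist, ...]. A call has 1 to 12 rows; each row shifts and turns the commanded pose from where the row before left it, along the tool's axes as they then stand; what a row does not reach is not made up. A row lasts 1/12 s, in which the tool goes at most 41.7 mm and 7.16 degrees, less where a joint would pass 70% of its speed; a pose out of reach is approached as far as the arm can. A call is refused whole if a number of a shift passes 4.17 or a number of a turn 0.125, either way. A call with a gripper value outside its range is refused whole. The fingers move at their own pace and stop on an object; the grip force is fixed at half the most. Time passes only in rows, so rows that do not move let the fingers close. It gives the time, the measured TCP pose, the force and the opening at its end, in the units of the state.
- read_state(): the state, without advancing time (a new reading comes with each control period).
- camera(name): name is "scene" or "side" or "wrist"; returns (picture, depth): 480x640x3 uint8, red, green, blue; 480x640 float32, m along the optical axis (not along the pixel's ray), 0 where there is no reading.
- calibration(name): a dict with "fx", "fy", "cx", "cy" (pixels), "D" ([k1, k2, p1, p2, k3] as OpenCV has them; the pictures are not rectified), "pose" (4x4, takes a point from camera to world coordinates). Camera axes: x right, y down, z forward; pixel columns grow to the right and rows downward; lengths in m; the calibration is good to about 2 mm. A picture is of the moment at which its call begins: read the wrist's pose just before it. calibration takes no time and is no camera call; for the wrist camera it gives the pose at the moment of the call.
- close_job(): hands the job in, once; it reports no verdict.
The state is a dict: "t": time; "joint_pos": joint angles; "qd": joint speeds; "joint_torque": joint torques, N m; "tool_pos": TCP position; "tcp_rot": TCP orientation; "contact_force": force on the tool from outside, world axes, zero at the start; "wrist_torque": the same for the moment, N m; "opening": opening from 0.0 (shut) to 1.0 (fully open).
Only numpy, scipy, OpenCV 4.12 (cv2) and the standard library are available. Lean on these libraries where they do the work, as an engineer would, in place of code of your own. Each camera call takes 0.05 s, during which the arm holds its last target.

### The job

Set the light box's aperture for the next test: push the upright orange post of the iris lever gently around its arc with the fingertips until the tip of the white pointer stands over the middle of the green dot, and leave it there. Only then press the blue button fully down to store the setting, and let it come up again. Just push and press: do not pinch the lever, do not lift anything, and leave the things on and around the box alone.

Things in the scene. Friction and masses are not known exactly. Their poses are not given: they have to be found in the camera images.
- instrument: cream light box fixed to the bench, 280 (x) x 360 (y) x 70 mm high; origin at the centre of its underside on the bench, z up. Its top carries a black scale disc (264 mm across, 2 mm thick) with the iris ring, and the blue button
- iris_axis (a point): point on the vertical turning axis of the iris ring, at the height of the box's top face. A fixed black barrel (84 mm across) stands round the axis to 28 mm above the top face; round it lies the turning aluminium ring (108 mm across, up to 17 mm above the top face)
- iris_lever (a joint): angle of the iris ring with its lever (rad), -1.2 to 1.2 between end stops. At 0 the lever points along the box's own -x from the axis; it grows counter-clockwise seen from above. Stiff by friction (about 2.5 N at the post), it stays where it is left, without spring or notches
- post_top (a point): centre of the top of the lever's upright orange post, 80 mm from the axis. The post is 24 mm wide along the lever, 18 mm thick across it, and rises 51 mm above the lever arm (arm's top 15 mm, post's top 66 mm above the box's top face). It is made of two halves, iris_lever_c2 on the clockwise side and iris_lever_c3 on the counter-clockwise side (seen from above); fingers pressing on both sides at once count as pinching
- pointer_tip (a point): tip of the white pointer (4 mm wide) at the end of the lever, 115 mm from the axis, in line with the post, about 6 mm above the dots
- green_dot: fixed flat green sticker on the black scale disc, 16 mm across, 1 mm thick; origin at its centre. Of the four dots any may sit at any of the four scale places (iris_lever = -1.0, -0.5, +0.5 or +1.0 rad), 115 mm from the ring's axis. This is the mark to set
- yellow_dot: fixed flat yellow sticker on the black scale disc, 16 mm across, 1 mm thick; origin at its centre. Of the four dots any may sit at any of the four scale places (iris_lever = -1.0, -0.5, +0.5 or +1.0 rad), 115 mm from the ring's axis
- red_dot: fixed flat red sticker on the black scale disc, 16 mm across, 1 mm thick; origin at its centre. Of the four dots any may sit at any of the four scale places (iris_lever = -1.0, -0.5, +0.5 or +1.0 rad), 115 mm from the ring's axis
- white_dot: fixed flat white sticker on the black scale disc, 16 mm across, 1 mm thick; origin at its centre. Of the four dots any may sit at any of the four scale places (iris_lever = -1.0, -0.5, +0.5 or +1.0 rad), 115 mm from the ring's axis
- store_button (a joint): travel of the blue button (m): 0 when up, 0.006 fully down, where the spring takes 5 N; it comes up by itself
- store_button_top (a point): centre of the top face of the blue push button (28 mm across) in its black housing on the box's top; it is pressed straight down
- adapter: white plug adapter, loose, 45 x 80 x 32 mm, lying on the box's top behind the button; origin at the centre of its underside
- screwdriver: red-handled screwdriver lying loose on the bench left of the box; origin at its underside, handle towards its own -x
- fuse_jar: amber jar with black cap, loose, 52 mm across, 65 mm high, standing on the bench right of the box; origin at the centre of its underside

How it is judged:
On the way, in this order (a step that is already met when the one before it is completed fails the run):
1. the pointer tip rests over the green dot (within 6 mm of its middle) (horizontal distance between pointer_tip and green_dot below 0.006 m and velocity of joint iris_lever between -0.05 and 0.05 rad/s), for 0.4 s.
2. the blue button is pressed down (more than 4.5 of 6 mm) with the pointer over the green dot (horizontal distance between pointer_tip and green_dot below 0.006 m and value of joint store_button above 0.0045 m), for 0.05 s.
At the end, for the whole second after the job is handed in: the pointer tip stands still within 6 mm of the middle of the green dot, the blue button has been pressed and is up again, and adapter, screwdriver and jar are within 15 mm of where they were (all of step 1 and value of joint store_button below 0.0015 m and distance of each of adapter, screwdriver, fuse_jar from where it was at the start of the episode below 0.015 m); the robot touches nothing.
It fails at once if the button is pressed (more than 3 mm) while the pointer is not over the green dot (not (horizontal distance between pointer_tip and green_dot below 0.006 m) and value of joint store_button above 0.003 m).
It fails at once if the lever's post is pinched (fingers press on both of its halves at once) (contact force between the fingers and iris_lever_c2 above 1 N and contact force between the fingers and iris_lever_c3 above 1 N).
It fails at once if the lever is shoved roughly (more than 30 N) (contact force between anything else and iris_lever above 30 N).
It fails at once if the adapter, screwdriver or jar is moved by more than 15 mm or lifted (distance of any of adapter, screwdriver, fuse_jar from where it was at the start of the episode above 0.015 m).
It also fails if it takes over 64 s, if anything falls off the work surface, if the arm or the gripper's body presses on something with over 40 N, if the wrist force passes 120 N, or if a joint passes its speed limit or range.

## Working session

There is one attempt and no reset: what is moved stays moved. The work goes in short steps, Python scripts to look and compute and a tool call to move; the robot and the scene stay as the last step left them, time stands still between calls to the robot, and variables do not carry over. Pictures are saved under pics/ and viewed, and the job is handed in when it is done.

Besides the shell and the picture viewer there is one more tool, called after "Request:" as name(argument=value, ...), one argument or row to a line, values as JSON. step_arm: Moves the arm, as the interface text tells. Its arguments: {"type":"object","properties":{"commands":{"type":"array","items":{"type":"number"}}},"required":["commands"]}

```bash
ls; mkdir -p pics; cat > look.py <<'E'
from bench import *
import cv2,sys
def snap(n,f):
    p,d=camera(n); cv2.imwrite('pics/'+f,p[:,:,::-1]); return p,d
E
python3 - <<'E'
from look import *
import numpy as np
s=read_state();print(s)
for n in ['scene','side']:
    p,d=snap(n,n+'0.png'); np.savez('/tmp/'+n,p=p,d=d); c=calibration(n); print(c)
E
```

```text
pics
{'t': 0.0, 'joint_pos': array([ 1.20620825e+00,  1.16475591e-01,  1.44227382e+00,  3.05460048e-05,
        1.58399886e+00, -3.78114885e-02]), 'qd': array([ 0.0005093 ,  0.00034534, -0.00250991,  0.00054552,  0.00256688,
       -0.00145156]), 'joint_torque': array([-1.82558915e-05, -7.21253872e+01, -6.22615314e+01,  7.79865123e-02,
        2.39104265e-02, -1.32743876e-04]), 'tool_pos': array([0.21661313, 0.63910958, 0.24290686]), 'tcp_rot': array([ 2.55270272e+00,  1.83015483e+00, -1.54034424e-03]), 'contact_force': array([ 0.31268851, -0.55846196,  0.38284523]), 'wrist_torque': array([ 0.04067678, -0.00021477, -0.03200149]), 'opening': 0.9974226762539828}
{'fx': 440.38454947329814, 'fy': 440.38454947329814, 'cx': 317.0834536316814, 'cy': 242.1869672120916, 'D': array([-0.1087651,  0.       ,  0.       ,  0.       ,  0.       ]), 'pose': array([[ 0.58008405,  0.47210343, -0.66379278,  1.2587059 ],
       [ 0.81453861, -0.33077869,  0.47656302, -0.4313865 ],
       [ 0.00541853, -0.81713145, -0.57642591,  0.64692164],
       [ 0.        ,  0.        ,  0.        ,  1.        ]])}
{'fx': 580.5231137134213, 'fy': 580.5231137134213, 'cx': 315.9847917110526, 'cy': 233.4512654850567, 'D': array([-0.02861361,  0.        ,  0.        ,  0.        ,  0.        ]), 'pose': array([[ 0.80067748, -0.41307504,  0.43391771,  0.14191477],
       [-0.59900114, -0.56484178,  0.56758383, -0.58558124],
       [ 0.01064014, -0.71436879, -0.69968851,  0.87391481],
       [ 0.        ,  0.        ,  0.        ,  1.        ]])}
```

View pics/scene0.png

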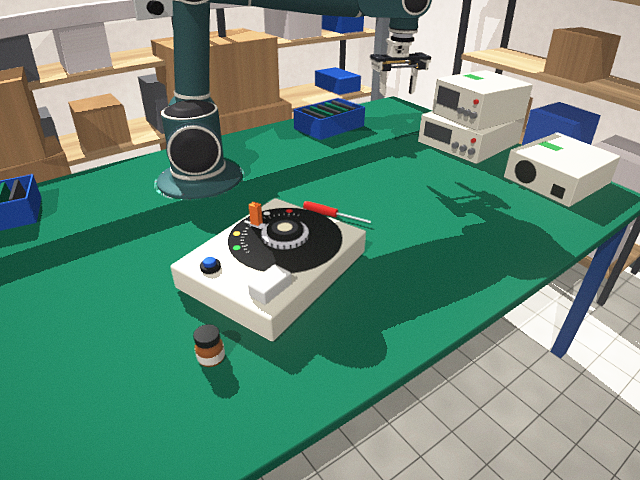

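View pics/side0.png

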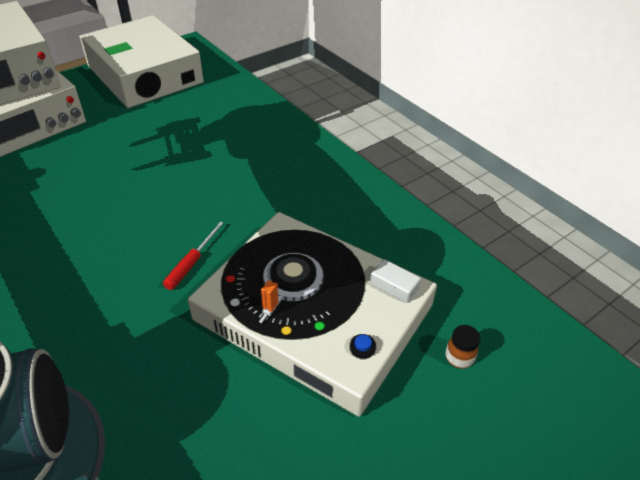

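Side view: green dot at (320,326), yellow (286,331), white (235,302), red (230,279), post (269,298), pointer (265,316), button (363,343). Scene view agrees on the order, so green is at +1.0. Now I'll measure the positions.

```bash
cat >> look.py <<'E'
import numpy as np
def ray(n,uv,c=None):
    c=c or calibration(n); K=np.array([[c['fx'],0,c['cx']],[0,c['fy'],c['cy']],[0,0,1]])
    q=cv2.undistortPoints(np.array(uv,float).reshape(-1,1,2),K,c['D']).reshape(-1,2)
    T=np.array(c['pose']); return T[:3,3],np.c_[q,np.ones(len(q))]@T[:3,:3].T
def onz(n,uv,z,c=None):
    o,r=ray(n,uv,c); return o+r*((z-o[2])/r[:,2])[:,None]
def tri(a,b):
    o1,r1=ray('scene',[a]);o2,r2=ray('side',[b]);A=np.c_[r1[0],-r2[0]]
    s=np.linalg.lstsq(A,o2-o1,rcond=None)[0];p,q=o1+s[0]*r1[0],o2+s[1]*r2[0]
    return (p+q)/2,np.linalg.norm(p-q)
def blobs(p,col,roi):
    h=cv2.cvtColor(p,cv2.COLOR_RGB2HSV);lo,hi={'green':((45,150,130),(70,255,255)),'yellow':((20,140,130),(35,255,255)),'blue':((105,150,80),(125,255,255)),'orange':((5,170,100),(18,255,255)),'red':((0,0,0),(0,0,0))}[col]
    m=cv2.inRange(h,lo,hi);k=np.zeros_like(m);x0,y0,x1,y1=roi;k[y0:y1,x0:x1]=m[y0:y1,x0:x1]
    n,l,s,c=cv2.connectedComponentsWithStats(k);return [(s[i][:5].tolist(),c[i].round(2).tolist()) for i in range(1,n) if s[i][4]>8]
E
python3 - <<'E'
from look import *
R={'scene':(170,195,370,320),'side':(190,200,440,420)}
C={}
for n in R:
    p=np.load(f'/tmp/{n}.npz')['p']
    for col in ['green','yellow','blue','orange']:
        b=blobs(p,col,R[n]);print(n,col,b)
        if b:C[n,col]=max(b,key=lambda t:t[0][4])[1]
for col in ['green','yellow','blue']: 
    if ('scene',col) in C and ('side',col) in C: print(col,tri(C['scene',col],C['side',col]))
for n in R:
    for col in ['green','yellow']:
        if (n,col) in C: print(n,col,onz(n,[C[n,col]],.073))
    p=np.load(f'/tmp/{n}.npz')['p'];x0,y0,x1,y1=R[n]
    cv2.imwrite(f'pics/{n}_z.png',cv2.resize(p[y0:y1,x0:x1,::-1],None,fx=3,fy=2.7 if n=='side' else 3,interpolation=cv2.INTER_CUBIC)[:600,:800])
E
```

```text
scene green [([233, 245, 8, 5, 26], [236.46, 247.12])]
scene yellow [([233, 231, 7, 5, 14], [236.0, 233.14])]
scene blue [([203, 257, 13, 11, 116], [209.22, 262.06])]
scene orange [([249, 202, 14, 24, 246], [255.26, 213.35])]
side green [([315, 322, 9, 8, 59], [319.03, 325.56])]
side yellow [([281, 327, 10, 8, 64], [285.84, 330.17])]
side blue [([354, 335, 18, 16, 234], [362.47, 342.37])]
side orange [([261, 281, 17, 31, 394], [269.18, 295.36])]
green (array([ 0.50960406, -0.11596578,  0.07196587]), np.float64(0.0023307412130568568))
yellow (array([ 0.45858861, -0.09092328,  0.07202679]), np.float64(0.0015187804362788934))
blue (array([ 0.54049422, -0.19335107,  0.08446808]), np.float64(0.0007205716770954109))
scene green [[ 0.51017603 -0.11520538  0.073     ]]
scene yellow [[ 0.45938474 -0.09061809  0.073     ]]
side green [[ 0.5088829  -0.11791891  0.073     ]]
side yellow [[ 0.45805618 -0.0924143   0.073     ]]
```

```bash
python3 - <<'E'
from look import *
p=np.load('/tmp/scene.npz')['p']
cv2.imwrite('pics/sc_z.png',cv2.resize(p[190:300,180:340,::-1],None,fx=5,fy=5,interpolation=cv2.INTER_CUBIC))
p=np.load('/tmp/side.npz')['p']
cv2.imwrite('pics/si_z.png',cv2.resize(p[220:400,200:440,::-1],None,fx=3.3,fy=3.3,interpolation=cv2.INTER_CUBIC))
E
```

```text
(no output)
```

View pics/sc_z.png

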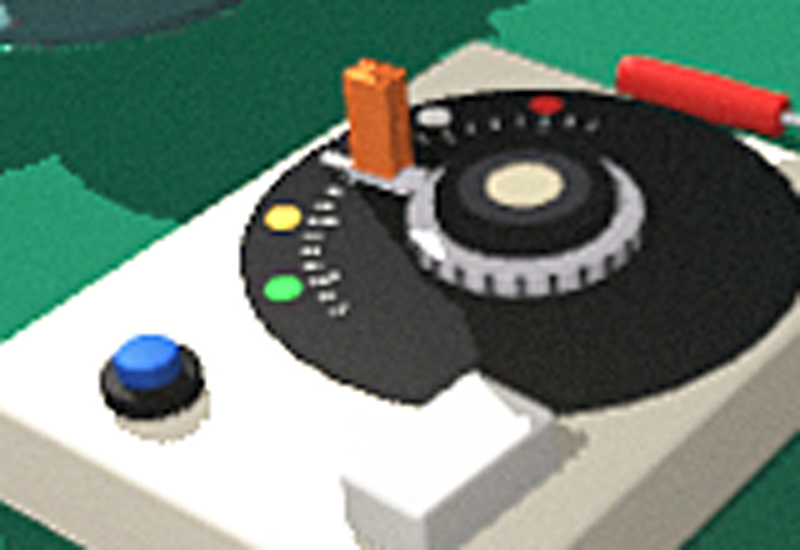

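View pics/si_z.png

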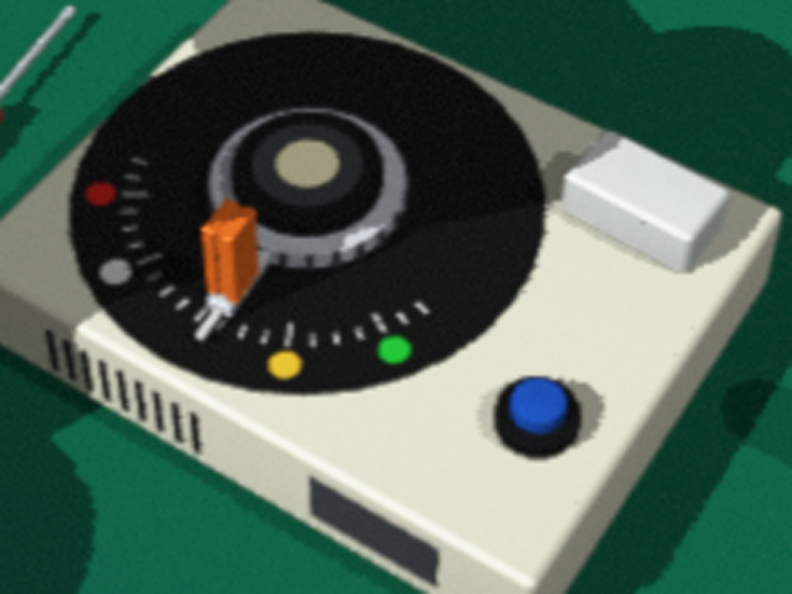

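```bash
python3 - <<'E'
from look import *
from scipy.optimize import least_squares
z=lambda s,u,v:((u+.5)/s-.5)
S=lambda u,v:(180+z(5,u,0),190+z(5,v,0)); D=lambda u,v:(200+z(3.3,u,0),220+z(3.3,v,0))
P={}
for k,a,b in [('red',S(546,104),D(101,194)),('white',S(434,117),D(116,271)),('yellow',(236.4,233.2),(285.84,330.17)),('green',(236.5,247.3),(319.03,325.56)),('cap',S(525,185),D(307,163)),('tip',S(327,157),D(203,336)),('blue',(209.2,262.0),(362.5,342.4)),
 ('posttop',S(375,71),D(229,217))]:
    P[k],e=tri(a,b);print(k,P[k].round(4),round(e,4))
ang=[-1,-.5,.5,1];Q=[P[k][:2] for k in ['red','white','yellow','green']]
def model(x): return [x[:2]-.115*np.array([np.cos(a+x[2]),np.sin(a+x[2])]) for a in ang]
f=lambda x:(np.array(model(x))-Q).ravel()
r=least_squares(f,[P['cap'][0],P['cap'][1],0]);print(r.x,(f(r.x)*1e3).round(1))
for k in['tip','posttop']:
    v=P[k][:2]-r.x[:2];print(k,np.linalg.norm(v),np.arctan2(-v[1],-v[0])-r.x[2])
g=model(r.x)[3];print('green',g); t=1+r.x[2];print('post at green',r.x[:2]-.08*np.array([np.cos(t),np.sin(t)]))
s=read_state();print(s['t']);R=cv2.Rodrigues(s['tcp_rot'])[0];print(R.round(3))
E
```

```text
red [0.4428 0.065  0.0717] 0.0022
white [0.4211 0.0127 0.0718] 0.0015
yellow [ 0.4588 -0.0903  0.0715] 0.0021
green [ 0.5097 -0.1159  0.0716] 0.0021
cap [ 0.5348 -0.0036  0.0981] 0.0018
tip [ 0.433  -0.0539  0.0779] 0.0033
blue [ 0.5405 -0.1934  0.0846] 0.0008
posttop [ 0.463  -0.0384  0.1355] 0.0016
[ 0.53461431 -0.00388517  0.35346484] [-0.   0.4 -0.2  0.2  0.2 -0.3  0.1 -0.3]
tip 0.11323241081702214 0.10361519877173203
posttop 0.07955299872837529 0.09585918995035064
green [ 0.50981748 -0.11617995]
post at green [ 0.51736434 -0.08200328]
0.1
[[ 0.321  0.947 -0.   ]
 [ 0.947 -0.321 -0.001]
 [-0.001 -0.    -1.   ]]
```

Request:
step_arm(
  commands=[1, -2.2, 1.75, 0, 0, 1, -2.2, 1.75, 0, 0, 1, -2.2, 1.75, 0, 0, 1, -2.2, 1.75, 0, 0, 1, -2.2, 1.75, 0, 0, 1, -2.2, 1.75, 0, 0, 1, -2.2, 1.75, 0, 0, 1, -2.2, 1.75, 0, 0, 1, -2.2, 1.75, 0, 0, 1, -2.2, 1.75, 0, 0, 1, -2.2, 1.75, 0, 0, 1, -2.2, 1.75, 0, 0],
)

```text
t: 1.1
tool_pos: [0.3309, 0.3205, 0.2434]
tcp_rot: [2.553, 1.831, -0.0]
contact_force: [-0.1, -0.0, 0.3]
opening: 0.19
```

Request:
step_arm(
  commands=[1, -2.2, 1.75, 0, 0, 1, -2.2, 1.75, 0, 0, 1, -2.2, 1.75, 0, 0, 1, -2.2, 1.75, 0, 0, 1, -2.2, 1.75, 0, 0, 1, -2.2, 1.75, 0, 0, 1, -2.2, 1.75, 0, 0, 1, -2.2, 1.75, 0, 0, 1, -2.2, 1.75, 0, 0, 1, -2.2, 1.75, 0, 0, 1, -2.2, 1.75, 0, 0, 1, -2.2, 1.75, 0, 0],
)

```text
t: 2.1
tool_pos: [0.4451, 0.0029, 0.2435]
tcp_rot: [2.553, 1.83, 0.0]
contact_force: [-0.6, 0.4, 0.4]
opening: 0.004
```

Request:
step_arm(
  commands=[1, 0, 0, 0, 0.1, 1, 0, 0, 0, 0.1, 1, 0, 0, 0, 0.1, 1, 0, 0, 0, 0.1, 1, 0, 0, 0, 0.1, 1, 0, 0, 0, 0.1, 1, 0, 0, 0, 0.1, 1, 0, 0, 0, 0.09, 1, 0, 0, 0, 0, 1, 0, 0, 0, 0],
)

```text
t: 2.93
tool_pos: [0.4449, 0.0044, 0.2435]
tcp_rot: [-3.06, -0.711, 0.0]
contact_force: [-1.0, 0.6, -0.2]
opening: 0.003
```

```bash
cat >> look.py <<'E'
AX=np.array([.5346,-.0039]);YAW=.3535
def goal(xy,z=None):
    s=read_state();R=cv2.Rodrigues(s['tcp_rot'])[0];p=s['tool_pos'];d=np.array([xy[0],xy[1],p[2] if z is None else z])-p
    print('t',round(s['t'],2),'pos',p.round(4),'F',s['contact_force'].round(1),'xang',np.degrees(np.arctan2(R[1,0],R[0,0])).round(1),'tool delta cm',(R.T@d*100).round(2),'op',round(s['opening'],3))
def post(q,back=0):
    f=q+YAW;return AX-.08*np.array([np.cos(f),np.sin(f)])-back*np.array([np.sin(f),-np.cos(f)])
E
python3 - <<'E'
from look import *
goal(post(.1,.045),.132)
snap('wrist','w1.png');snap('side','s1.png')
E
```

```text
t 2.93 pos [0.4449 0.0044 0.2435] F [-1.   0.6 -0.2] xang 26.2 tool delta cm [-0.29  0.18 11.15] op 0.003
```

View pics/w1.png

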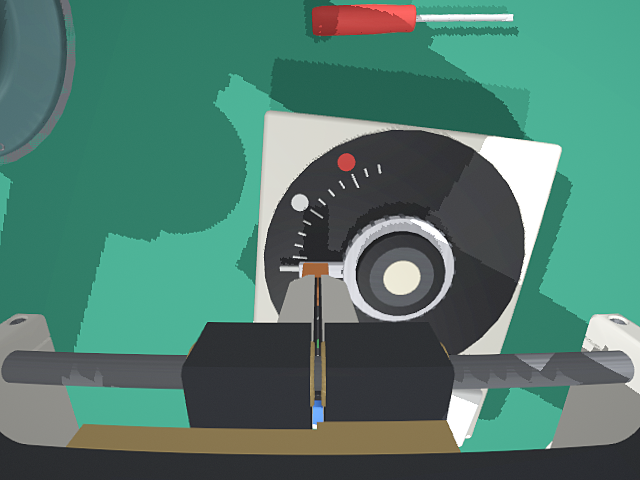

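View pics/s1.png

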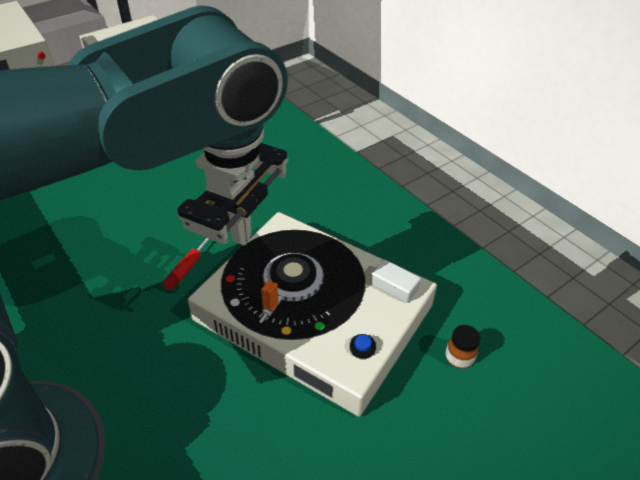

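Wrist view: post at (315,270), pointer at (290,268), the closed fingers are aligned with the lever; the side view shows the fingers behind the post on its clockwise side. I'll descend there.

Request:
step_arm(
  commands=[1, -0.1, 0.1, 1.5, 0, 1, -0.1, 0.1, 1.5, 0, 1, -0.1, 0, 1.5, 0, 1, 0, 0, 1.5, 0, 1, 0, 0, 1.5, 0, 1, 0, 0, 1.5, 0, 1, 0, 0, 1.2, 0, 1, 0, 0, 0.95, 0, 1, 0, 0, 0, 0, 1, 0, 0, 0, 0],
)

```text
t: 3.87
tool_pos: [0.443, 0.0013, 0.1317]
tcp_rot: [-3.061, -0.707, 0.001]
contact_force: [0.1, -1.4, 0.3]
opening: 0.004
```

```bash
python3 - <<'E'
from look import *
goal(post(.1,.0165),.132)
p,_=snap('side','s2.png')
cv2.imwrite('pics/s2z.png',cv2.resize(p[180:400,180:440,::-1],None,fx=2.7,fy=2.7))
E
```

```text
t 3.87 pos [0.443  0.0013 0.1317] F [ 0.1 -1.4  0.3] xang 26.0 tool delta cm [ 0.01  2.83 -0.03] op 0.004
```

View pics/s2z.png

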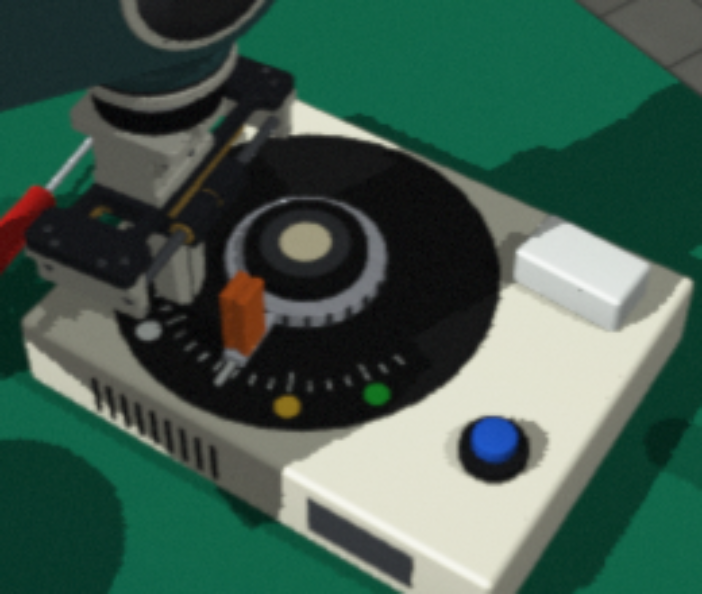

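Request:
step_arm(
  commands=[1, 0, 0.6, 0, 0, 1, 0, 0.6, 0, 0, 1, 0, 0.6, 0, 0, 1, 0, 0.4, 0, 0, 1, 0, 0.3, 0, 0, 1, 0, 0.2, 0, 0, 1, 0, 0.15, 0, 0, 1, 0, 0, 0, 0],
)

```text
t: 4.58
tool_pos: [0.4556, -0.0245, 0.1321]
tcp_rot: [-3.061, -0.707, 0.0]
contact_force: [0.1, 0.2, 0.4]
opening: 0.006
```

Request:
step_arm(
  commands=[1, -0.03, 0.16, 0, -0.02, 1, -0.03, 0.16, 0, -0.02, 1, -0.05, 0.24, 0, -0.03, 1, -0.05, 0.24, 0, -0.03, 1, -0.06, 0.32, 0, -0.04, 1, -0.06, 0.32, 0, -0.04, 1, -0.06, 0.32, 0, -0.04, 1, -0.06, 0.32, 0, -0.04, 1, -0.06, 0.32, 0, -0.04, 1, -0.06, 0.32, 0, -0.04],
)

```text
t: 5.42
tool_pos: [0.4667, -0.0496, 0.1321]
tcp_rot: [-2.895, -1.22, 0.0]
contact_force: [-1.8, 1.3, 1.8]
opening: 0.006
```

```bash
python3 - <<'E'
from look import *
goal(post(.44,.0165),.132)
p,_=snap('side','s3.png')
cv2.imwrite('pics/s3z.png',cv2.resize(p[180:400,180:440,::-1],None,fx=2.7,fy=2.7))
E
```

```text
t 5.42 pos [ 0.4667 -0.0496  0.1321] F [-1.8  1.3  1.8] xang 45.7 tool delta cm [ 0.02 -0.02  0.01] op 0.006
```

View pics/s3z.png

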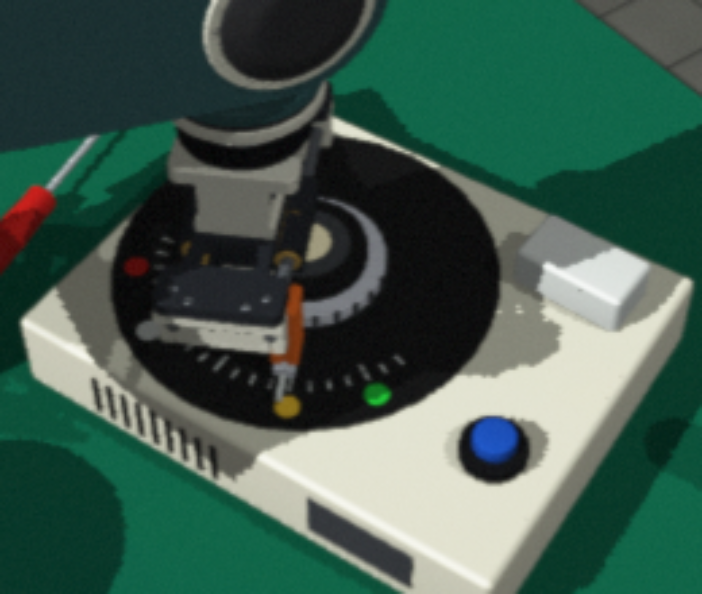

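The pointer is now just short of yellow at (285,395) and the push force is about 2 N. Continuing.

Request:
step_arm(
  commands=[1, -0.06, 0.32, 0, -0.04, 1, -0.06, 0.32, 0, -0.04, 1, -0.06, 0.32, 0, -0.04, 1, -0.06, 0.32, 0, -0.04, 1, -0.06, 0.32, 0, -0.04, 1, -0.06, 0.32, 0, -0.04, 1, -0.06, 0.32, 0, -0.04, 1, -0.06, 0.32, 0, -0.04, 1, -0.06, 0.32, 0, -0.04, 1, -0.05, 0.24, 0, -0.03, 1, -0.03, 0.16, 0, -0.02, 1, -0.02, 0.08, 0, -0.01],
)

```text
t: 6.47
tool_pos: [0.4911, -0.0734, 0.1321]
tcp_rot: [2.58, 1.793, -0.001]
contact_force: [-3.6, -0.8, 1.1]
opening: 0.002
```

```bash
python3 - <<'E'
from look import *
goal(post(1,.0165),.132)
p,_=snap('side','s4.png')
cv2.imwrite('pics/s4z.png',cv2.resize(p[260:360,250:380,::-1],None,fx=6,fy=6,interpolation=cv2.INTER_CUBIC))
p,_=snap('scene','c4.png')
cv2.imwrite('pics/c4z.png',cv2.resize(p[190:290,200:330,::-1],None,fx=6,fy=6,interpolation=cv2.INTER_CUBIC))
E
```

```text
t 6.47 pos [ 0.4911 -0.0734  0.1321] F [-3.6 -0.8  1.1] xang 69.6 tool delta cm [-0.12  1.13  0.01] op 0.002
```

View pics/s4z.png

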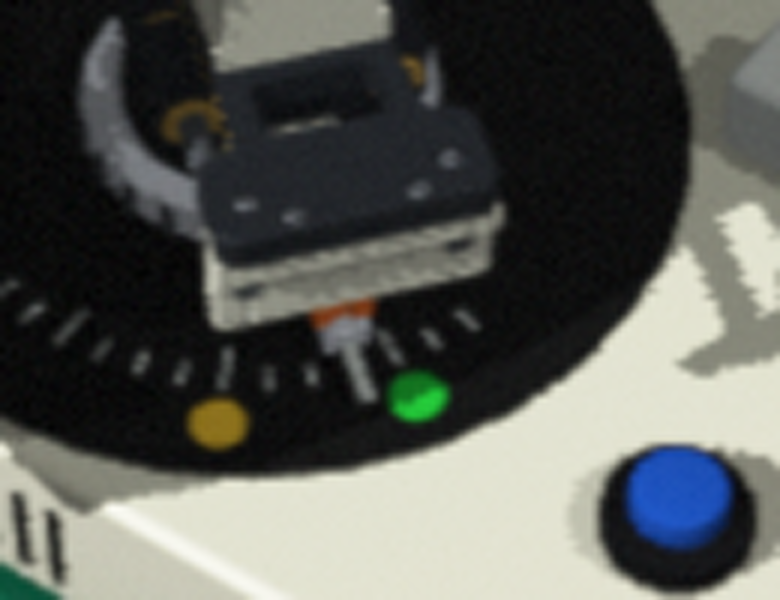

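View pics/c4z.png

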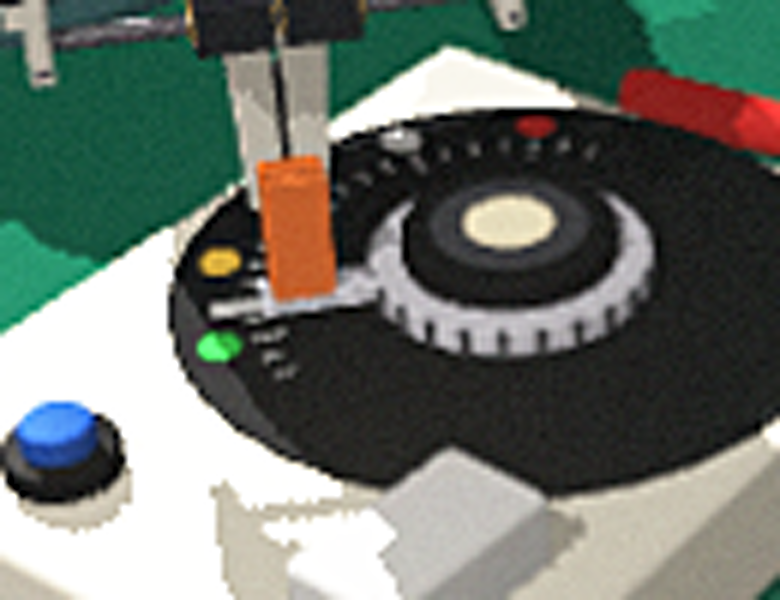

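```bash
python3 - <<'E'
from look import *
def rep(S,D):
    P,e=tri(S,D);v=P[:2]-AX;print('tri',P.round(4),round(e,4),np.linalg.norm(v).round(4),np.arctan2(-v[1],-v[0])-YAW)
    for n,a in(('scene',S),('side',D)):
        v=onz(n,[a],.079)[0][:2]-AX;print(n,np.linalg.norm(v).round(4),np.arctan2(-v[1],-v[0])-YAW)
k=lambda u:(u+.5)/6-.5
rep((200+k(213),190+k(312)),(250+k(371),260+k(398)))
E
```

```text
tri [ 0.4962 -0.1121  0.0777] 0.0026 0.1148 0.8764742504552492
scene 0.1138 0.8814497888966562
side 0.1173 0.8761043546843617
```

Request:
step_arm(
  commands=[1, -0.03, 0.16, 0, -0.02, 1, -0.03, 0.24, 0, -0.03, 1, -0.03, 0.24, 0, -0.03, 1, -0.02, 0.16, 0, -0.02, 1, -0.01, 0.08, 0, -0.01, 1, 0, 0, 0, 0, 1, 0, 0, 0, 0, 1, 0, 0, 0, 0],
)

```text
t: 7.23
tool_pos: [0.4992, -0.077, 0.1321]
tcp_rot: [2.478, 1.931, 0.001]
contact_force: [-0.4, -0.4, -0.3]
opening: 0.006
```

```bash
python3 - <<'E'
from look import *
goal(post(1,.0165),.132)
p,_=snap('side','s5.png')
cv2.imwrite('pics/s5z.png',cv2.resize(p[260:360,250:380,::-1],None,fx=6,fy=6,interpolation=cv2.INTER_CUBIC))
p,_=snap('scene','c5.png')
cv2.imwrite('pics/c5z.png',cv2.resize(p[190:290,200:330,::-1],None,fx=6,fy=6,interpolation=cv2.INTER_CUBIC))
E
```

```text
t 7.23 pos [ 0.4992 -0.077   0.1321] F [-0.4 -0.4 -0.3] xang 75.8 tool delta cm [-0.09  0.23  0.01] op 0.006
```

View pics/s5z.png

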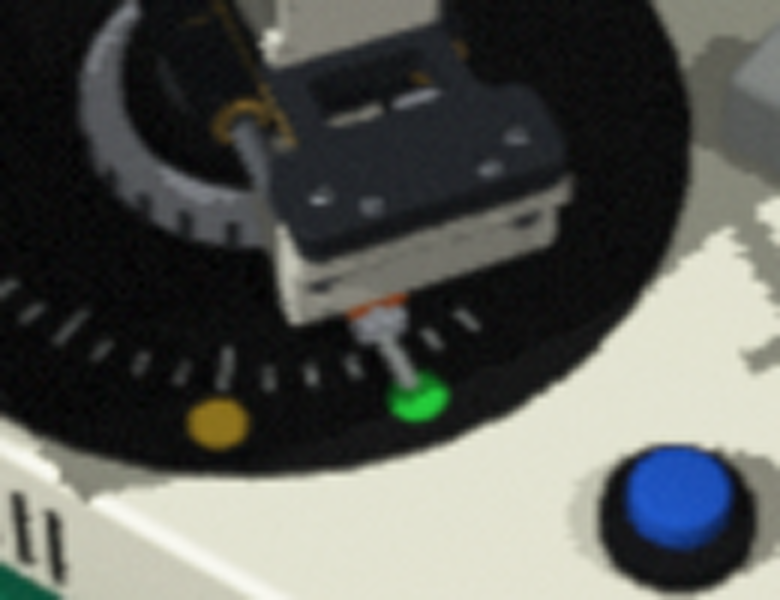

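View pics/c5z.png

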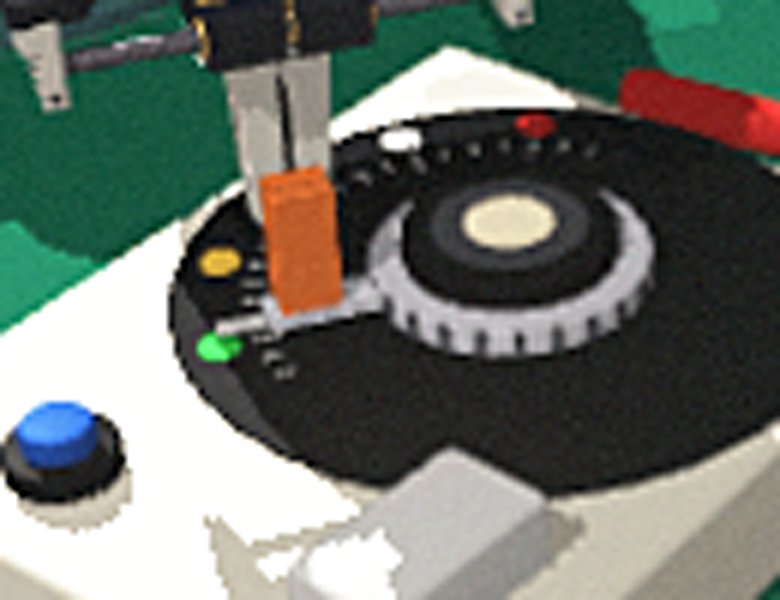

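```bash
cat >> look.py <<'E'
def rep(S,D):
    P,e=tri(S,D);v=P[:2]-AX;print('tri',P.round(4),round(e,4),np.linalg.norm(v).round(4),np.arctan2(-v[1],-v[0])-YAW)
    for n,a in(('scene',S),('side',D)):
        v=onz(n,[a],.079)[0][:2]-AX;print(n,np.linalg.norm(v).round(4),np.arctan2(-v[1],-v[0])-YAW)
k=lambda u:(u+.5)/6-.5
E
python3 - <<'E'
from look import *
rep((200+k(218),190+k(330)),(250+k(416),260+k(387)))
g=np.r_[AX-.115*np.array([np.cos(1+YAW),np.sin(1+YAW)]),.079]
for n,o in(('scene',(200,190)),('side',(250,260))):
    c=calibration(n);T=np.linalg.inv(c['pose']);K=np.array([[c['fx'],0,c['cx']],[0,c['fy'],c['cy']],[0,0,1]])
    uv=cv2.projectPoints(g.reshape(1,3),cv2.Rodrigues(T[:3,:3])[0],T[:3,3],K,c['D'])[0].ravel();print(n,'tip should appear at zoom px',(uv-o+.5)*6-.5)
E
```

```text
tri [ 0.5086 -0.1165  0.0781] 0.0032 0.1155 0.9901218304526953
scene 0.1142 0.987842358747081
side 0.118 0.9884927187131265
scene tip should appear at zoom px [216.79110307 332.50309095]
side tip should appear at zoom px [415.92393423 377.48101131]
```

Both views put the tip about 1–2 mm short of the dot's middle, so I'll give it a small nudge and then back off.

Request:
step_arm(
  commands=[1, -0.01, 0.08, 0, -0.01, 1, 0, 0.07, 0, -0.01, 1, 0, 0, 0, 0, 1, 0, 0, 0, 0, 1, 0, 0, 0, 0, 1, 0, -0.3, 0, 0, 1, 0, -0.6, 0, 0, 1, 0, -1, 0, 0, 1, 0, -1, 0, 0, 1, 0, -1, 0, 0, 1, 0, 0, 0, 0, 1, 0, 0, 0, 0],
)

```text
t: 8.33
tool_pos: [0.4622, -0.0687, 0.1325]
tcp_rot: [2.458, 1.955, 0.001]
contact_force: [-0.3, -0.4, 0.7]
opening: 0.003
```

Request:
step_arm(
  commands=[1, 0, 0, -1, 0, 1, 0, 0, -2, 0, 1, 0, 0, -2, 0, 1, 0, 0, -2, 0, 1, 0, -1, -2, 0, 1, 0, -2, -2, 0, 1, 0, -2, 0, 0, 1, 0, -2, 0, 0, 1, 0, -2, 0, 0, 1, 0, -1, 0, 0, 1, 0, 0, 0, 0, 1, 0, 0, 0, 0],
)

```text
t: 9.33
tool_pos: [0.3654, -0.0464, 0.243]
tcp_rot: [2.458, 1.955, 0.002]
contact_force: [0.3, 0.7, -0.8]
opening: 0.007
```

```bash
python3 - <<'E'
from look import *
goal([.5405,-.1934])
p,_=snap('side','s6.png')
cv2.imwrite('pics/s6z.png',cv2.resize(p[260:360,250:380,::-1],None,fx=6,fy=6,interpolation=cv2.INTER_CUBIC))
p,_=snap('scene','c6.png')
cv2.imwrite('pics/c6z.png',cv2.resize(p[190:290,200:330,::-1],None,fx=6,fy=6,interpolation=cv2.INTER_CUBIC))
E
```

```text
t 9.33 pos [ 0.3654 -0.0464  0.243 ] F [ 0.3  0.7 -0.8] xang 77.0 tool delta cm [-10.39  20.36   0.03] op 0.007
```

View pics/s6z.png

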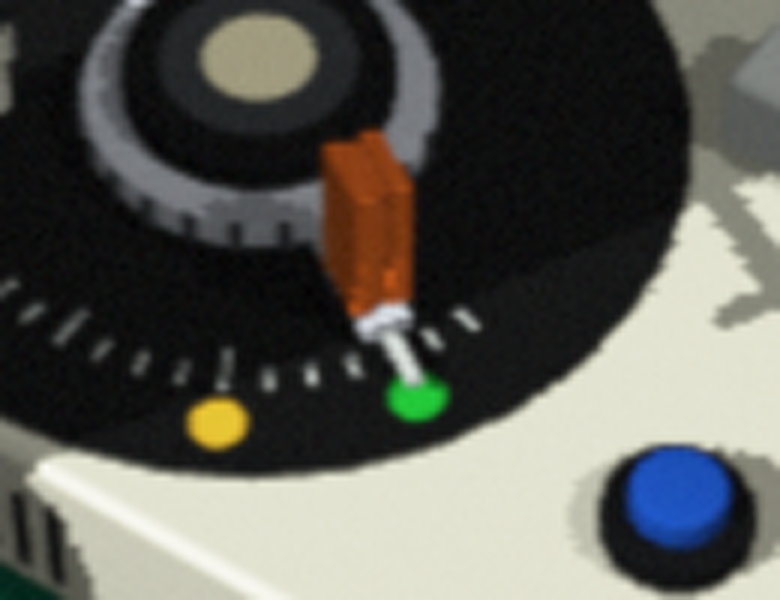

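View pics/c6z.png

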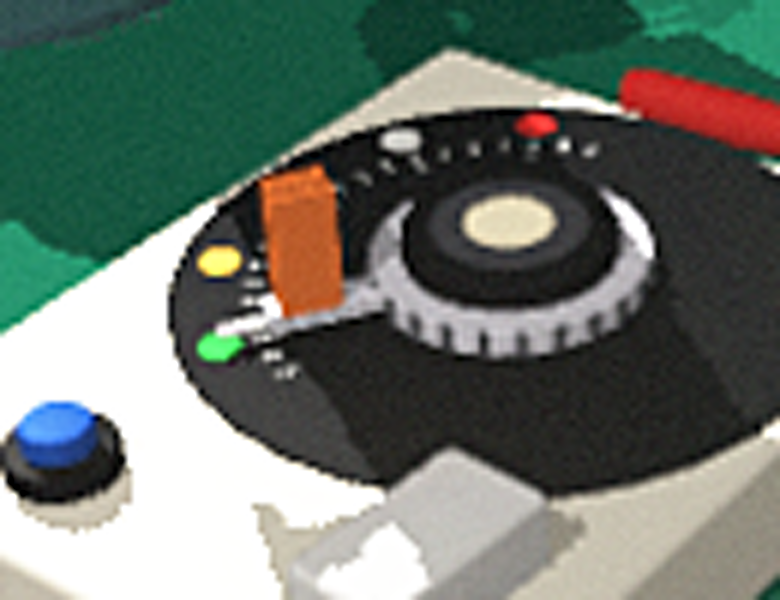

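The tip is over the green dot in both views: side (416,384), scene (217,331), against predicted (416,377) and (217,332). Now to the button, with a better measurement of its top.

Request:
step_arm(
  commands=[1, -1.04, 2.04, 0, 0, 1, -1.04, 2.04, 0, 0, 1, -1.04, 2.04, 0, 0, 1, -1.04, 2.04, 0, 0, 1, -1.04, 2.04, 0, 0, 1, -1.04, 2.04, 0, 0, 1, -1.04, 2.04, 0, 0, 1, -1.04, 2.04, 0, 0, 1, -1.04, 2.04, 0, 0, 1, -1.04, 2.04, 0, 0, 1, 0, 0, 0, 0, 1, 0, 0, 0, 0],
)

```text
t: 10.43
tool_pos: [0.5412, -0.1942, 0.2408]
tcp_rot: [-2.458, -1.954, 0.002]
contact_force: [-0.8, 0.5, -0.4]
opening: 0.002
```

```bash
python3 - <<'E'
from look import *
rep((200+k(217),190+k(331)),(250+k(416),260+k(384)))
print('btn',tri((200+k(57),190+k(422)),(250+k(679),260+k(483))))
goal([.5405,-.1934],.113)
E
```

```text
tri [ 0.5089 -0.1165  0.0784] 0.002 0.1155 0.9932167274607926
scene 0.1147 0.9920908617891677
side 0.1171 0.9921020898048811
btn (array([ 0.54086963, -0.19299764,  0.09017542]), np.float64(0.000765442560221029))
t 10.43 pos [ 0.5412 -0.1942  0.2408] F [-0.8  0.5 -0.4] xang 77.0 tool delta cm [ 0.05 -0.06 12.78] op 0.002
```

Request:
step_arm(
  commands=[1, 0.05, -0.06, 1.5, 0, 1, 0, 0, 2, 0, 1, 0, 0, 2, 0, 1, 0, 0, 2, 0, 1, 0, 0, 2, 0, 1, 0, 0, 1.5, 0, 1, 0, 0, 0.8, 0, 1, 0, 0, 0, 0, 1, 0, 0, 0, 0, 1, 0, 0, 0, 0],
)

```text
t: 11.27
tool_pos: [0.5403, -0.1929, 0.1252]
tcp_rot: [2.457, 1.955, 0.001]
contact_force: [0.7, 0.2, 1.2]
opening: 0.001
```

```bash
python3 - <<'E'
from look import *
goal([.5408,-.193],.115)
p,_=snap('side','s7.png')
cv2.imwrite('pics/s7z.png',cv2.resize(p[280:380,290:420,::-1],None,fx=6,fy=6,interpolation=cv2.INTER_CUBIC))
E
```

```text
t 11.27 pos [ 0.5403 -0.1929  0.1252] F [0.7 0.2 1.2] xang 77.0 tool delta cm [-0.    0.05  1.02] op 0.001
```

View pics/s7z.png

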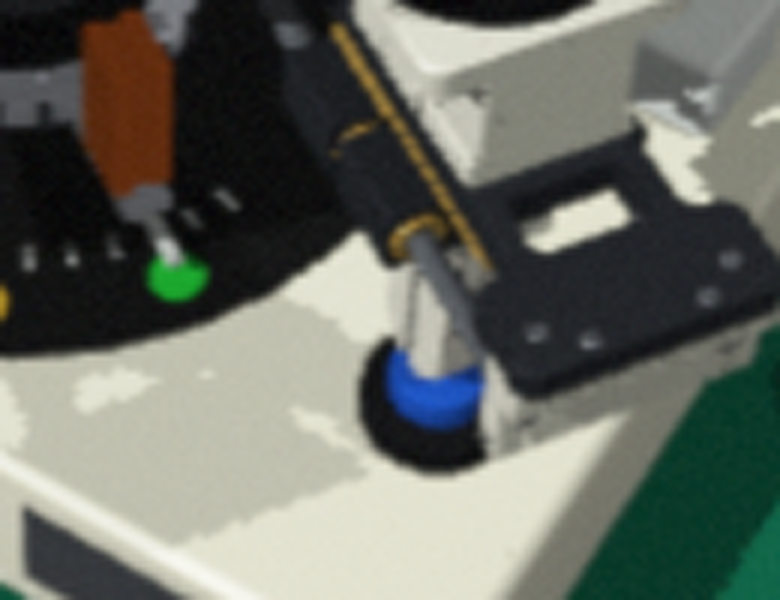

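The fingertip is above the button at (430,375). I'll lower it slowly, watching the force.

Request:
step_arm(
  commands=[1, 0, 0, 0.3, 0, 1, 0, 0, 0.3, 0, 1, 0, 0, 0.3, 0, 1, 0, 0, 0.1, 0, 1, 0, 0, 0, 0],
)

```text
t: 11.73
tool_pos: [0.5402, -0.193, 0.1142]
tcp_rot: [2.458, 1.955, 0.0]
contact_force: [0.9, 0.4, 3.3]
opening: 0.006
```

Request:
step_arm(
  commands=[1, 0, 0, 0.1, 0, 1, 0, 0, 0.1, 0, 1, 0, 0, 0, 0],
)

```text
t: 11.98
tool_pos: [0.5402, -0.1929, 0.1122]
tcp_rot: [2.458, 1.956, 0.0]
contact_force: [1.8, 0.0, 3.0]
opening: 0.004
```

Request:
step_arm(
  commands=[1, 0, 0, 0.1, 0, 1, 0, 0, 0.1, 0, 1, 0, 0, 0, 0],
)

```text
t: 12.23
tool_pos: [0.5402, -0.193, 0.1111]
tcp_rot: [2.458, 1.955, 0.001]
contact_force: [-2.3, 0.3, 12.4]
opening: 0.004
```

Request:
step_arm(
  commands=[1, 0, 0, 0.05, 0, 1, 0, 0, 0, 0, 1, 0, 0, 0, 0],
)

```text
t: 12.48
tool_pos: [0.5403, -0.193, 0.1111]
tcp_rot: [2.458, 1.955, 0.001]
contact_force: [-3.5, 2.1, 16.7]
opening: 0.004
```

```bash
python3 - <<'E'
from look import *
for n,(x,y) in (('side',(290,280)),('scene',(160,210))):
    p,_=snap(n,n+'8.png')
    cv2.imwrite(f'pics/{n}8z.png',cv2.resize(p[y:y+100,x:x+130,::-1],None,fx=6,fy=6,interpolation=cv2.INTER_CUBIC))
goal([.5408,-.193],.115)
E
```

```text
t 12.58 pos [ 0.5403 -0.193   0.111 ] F [-3.8  3.1 17.7] xang 77.0 tool delta cm [ 0.01  0.05 -0.4 ] op 0.006
```

View pics/side8z.png

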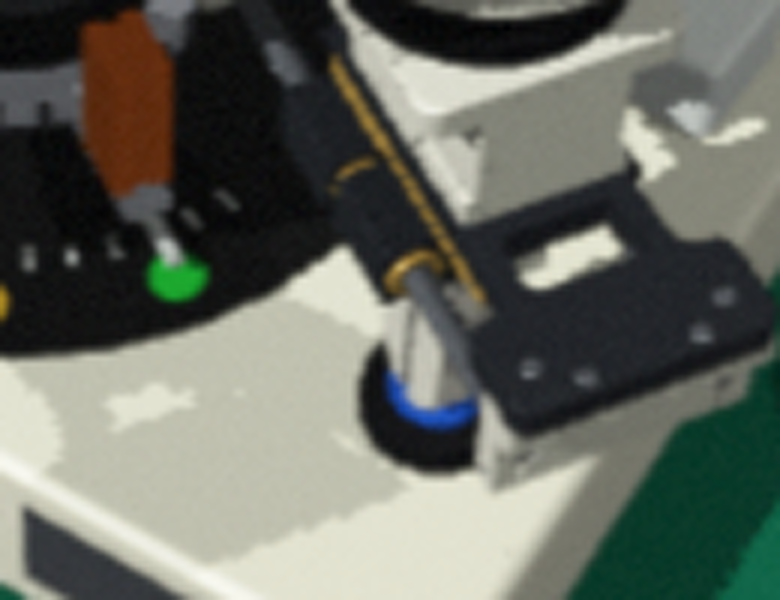

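View pics/scene8z.png

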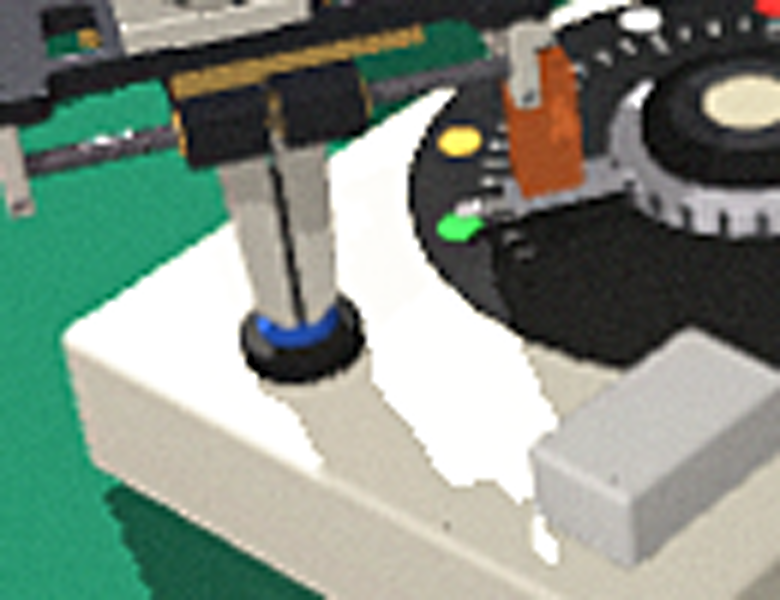

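The button sits almost flush in its housing, (300,335) in the scene view. The fingertips are within its width and the force rises at a hard stop, so it's fully down. I'll lift straight up and retreat.

Request:
step_arm(
  commands=[1, 0, 0, -0.2, 0, 1, 0, 0, -0.4, 0, 1, 0, 0, -1, 0, 1, 0, 0, -2, 0, 1, 0, 0, -2, 0, 1, 0, 0, -2, 0, 1, 0, 0, -2, 0, 1, 0, 0, -2, 0, 1, 0, -1, -2, 0, 1, 0, -1.5, 0, 0, 1, 0, -2, 0, 0, 1, 0, -2, 0, 0],
)

```text
t: 13.58
tool_pos: [0.4758, -0.178, 0.2459]
tcp_rot: [-2.458, -1.956, 0.001]
contact_force: [-0.2, 0.1, 0.4]
opening: 0.008
```

Request:
step_arm(
  commands=[1, 2, -2, 0, 0, 1, 2, -2, 0, 0, 1, 2, -2, 0, 0, 1, 2, -2, 0, 0, 1, 2, -1, 0, 0, 1, 0, 0, 0, 0, 1, 0, 0, 0, 0],
)

```text
t: 14.17
tool_pos: [0.4112, -0.06, 0.2461]
tcp_rot: [2.456, 1.958, 0.0]
contact_force: [1.0, 0.1, 0.1]
opening: 0.004
```

```bash
python3 - <<'E'
from look import *
s=read_state();print(s['t'],s['tool_pos'],s['contact_force'])
p,_=snap('side','s9.png');print(blobs(p,'blue',(340,320,390,370)))
cv2.imwrite('pics/s9z.png',cv2.resize(p[260:360,250:380,::-1],None,fx=6,fy=6,interpolation=cv2.INTER_CUBIC))
a=np.load('/tmp/side.npz')['p']
cv2.imwrite('pics/cmp.png',np.vstack([x[200:400,150:490,::-1] for x in (a,p)]))
p,_=snap('scene','c9.png');print(blobs(p,'blue',(190,245,230,280)))
E
```

```text
14.1667 [ 0.41116455 -0.06000452  0.24613181] [1.02729928 0.10336509 0.07821093]
[([354, 335, 18, 17, 235], [362.47, 342.4])]
[([203, 257, 13, 11, 115], [209.19, 262.01])]
```

View pics/s9z.png

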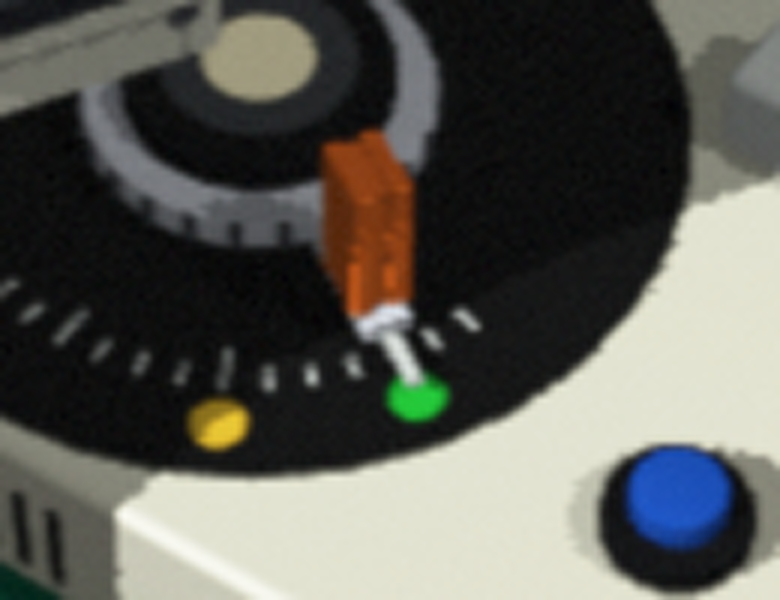

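View pics/cmp.png

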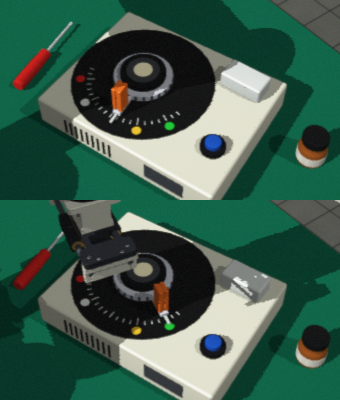

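The pointer is unchanged over green, the button is back at its starting pixel position, the loose items haven't moved, and the arm is clear. Handing in.

```bash
python3 -c "
from bench import *
print(close_job())"
```

```text
the job is handed in; nothing more can be done
None
```

I pushed the orange post counter-clockwise with closed fingertips, from about 0.10 rad to the green dot at +1.0 rad. I then backed off, pressed the blue button to its stop, let it up and handed the job in at about 14 s. `close_job()` gives no verdict.

- **Pointer:** triangulation put the lever at about 0.993 rad, so the tip was within about 1 mm of the dot's middle. The two cameras disagree by about 2 mm, mostly in radius. A look after the press showed the pointer unmoved.
- **Push force:** readings taken between push moves stayed below 4 N.
- **Button:** the downward force rose to about 17 N against a hard stop and the button sat almost flush in its housing. I couldn't read its travel directly. The camera estimate of its height suggested about 4 mm, but that estimate is only good to about 2 mm. After release it was back at its starting pixel position in both views.
- **Other items:** in the side view, before and after, the adapter, screwdriver and jar look unmoved. This was judged by eye, not measured. The arm was clear of everything at hand-in.

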